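Nest the garage parts cups

TASK

Nest the three steel parts cups, all standing upright: the medium cup inside the large one and the small cup, which has been knocked over, inside the medium one. They are a snug fit on rubber pads, so press each cup fully home until it sits on the floor of the next, build the nest about where the large cup stands, and leave everything else on the bench alone.

Things in the scene. Friction and masses are not known exactly. Their poses are not given: they have to be found in the camera images.
- cup_large_mid (a point): Steel cup, straight, 70 mm tall, outside d 73, inside d 66, cavity 52 deep over a solid rubber foot 18 thick; 300 g; stands loose. Three sprung rubber pads inside, 12 mm above its inner floor, hold a cup's foot 3 to 8 mm short of home, as a rule against its weight; a push of 3 to 20 N seats it. Point: centre, on the axis, 35 mm above the underside; z axis: foot to mouth.
- cup_medium_mid (a point): Like the large cup, with the same height, foot, cavity depth, pads and push; outside d 60 (61.5 at corners), inside d 54, about 150 g; stands loose. The foot's lowest 6 mm is chamfered by 4.5. Point: centre, on the axis, 35 mm above the underside; z axis: foot to mouth. Home in the large cup, point and rim are 18 mm above the large cup's.
- cup_small_mid (a point): Like the medium cup (70 mm tall, foot 18 thick, chamfered) but outside d 48 (50 at corners), inside d 42, no pads, about 120 g. Starts lying on its side on the bench, and can roll. Point: centre, on the axis, 35 mm from its underside; z axis: foot to mouth, so level at the start. Home in the medium cup, point and rim are 18 mm above the medium cup's.
- wrench: Bystander, leave alone: steel open-ended wrench lying flat, 180 mm long, 8 mm thick; origin at the centre of its underside, x along its length.
- screwdriver: Bystander, leave alone: screwdriver with a black handle lying flat, 200 mm long, 26 mm thick; origin at the centre of its underside, x along its length.
- spray_can: Bystander, leave alone: grey spray can standing, 52 mm wide, 125 mm tall; origin at the centre of its underside.
- jar: Bystander, leave alone: glass jar with a steel cap standing, 60 mm wide, 75 mm tall; origin at the centre of its underside.
- tape: Bystander, leave alone: black roll of tape lying flat, 90 mm wide, 25 mm tall; origin at the centre of its underside.
- socket: Bystander, leave alone: steel drive socket standing, 36 mm wide, 50 mm tall; origin at the centre of its underside.
- brush: Bystander, leave alone: paint brush lying flat, 200 mm long, 20 mm thick; origin at the centre of its underside, x along its length.
- block: Bystander, leave alone: cork sanding block lying flat, 100 by 60 by 30 mm; origin at the centre of its underside, x along its length.
There are look-alikes about, which are no part of the job. What is shaped like the part that bears cup_small_mid but blue is not meant.

How it is judged (in metres and radians):
At the end, for the whole second after the job is handed in: The medium cup is inside the large and the small inside the medium, each with its foot on the floor of the next (centre 18 mm above the next one's, within 2.5 mm), coaxial within 5 mm, all upright within 0.06 to 0.1 rad, mouths up, the large cup standing on the bench within 80 mm of where it began (z of cup_medium_mid in the frame of cup_large_mid between 0.0155 and 0.0205 m and horizontal distance between cup_medium_mid and cup_large_mid below 0.005 m and angle between the z axis of cup_medium_mid and the z axis of cup_large_mid, either way round below 0.08 rad and z of cup_small_mid in the frame of cup_medium_mid between 0.0155 and 0.0205 m and horizontal distance between cup_small_mid and cup_medium_mid below 0.005 m and angle between the z axis of cup_small_mid and the z axis of cup_medium_mid, either way round below 0.08 rad and height (world z) of cup_large_mid between 0.031 and 0.04 m and height (world z) of cup_small_mid above 0.06 m and angle between cup_large_mid's own z axis and vertical below 0.06 rad and angle between each of cup_medium_mid, cup_small_mid's own z axis and vertical below 0.1 rad and distance of cup_large_mid from where it was at the start of the episode below 0.08 m); the robot touches nothing.
It fails at once if a bystander (tool, can, jar, tape, socket, block) is moved more than 40 mm (distance of any of wrench, screwdriver, spray_can, jar, tape, socket, brush, block from where it was at the start of the episode above 0.04 m).
It also fails if it takes over 72 s, if anything falls off the work surface, if the arm or the gripper's body presses on something with over 40 N, if the wrist force passes 120 N, or if a joint passes its speed limit or range.

ROBOT

A 7-joint arm with a two-finger parallel gripper is mounted at the origin on the work surface. World frame = base frame: x ahead of the robot, y to its left, z up, the work surface at z = 0. Lengths are in mm, angles in rad, forces in N, time in s.
With the tool pointing down it reaches from about 425 to 1025 mm from the base axis. Payload 9.4 kg.
Tool frame: the origin (TCP) lies between the finger pads; the fingertips stand 22 mm ahead of it and the grasp point (between the pads) lies 3 mm ahead of it; z points along the fingers, y is the direction in which the jaws open and shut (so a half turn about z gives the same grasp; the last joint's range is limited). The gripper opens to 85 mm and grips with 20 to 120 N. Pads are 22 mm wide; open, the fingers measure 114 mm over their backs; the gripper's body (76 mm by 85 mm) begins 54 mm behind the grasp point. The pads swing forward as they close: fully open they stand 13 mm farther back than shut.
Start: joints at [-1.205, 0.599, -0.003, 1.599, 0.002, 0.943, -0.08], TCP at [310.644, 655.076, 253.275] pointing down, gripper open.
Joint ranges: [-2.57, 2.57], [-0.35, 1.97], [-1.29, 1.29], [0.11, 2.56], [-1.05, 4.19], [0.11, 1.86], [-2.63, 2.63]. Speed limits (rad/s): [2.22, 2.22, 3.01, 3.01, 3.14, 3.14, 3.14].

INTERFACE

Orientations are given as a unit quaternion [w, x, y, z].
In Python, from workcell import r gives the robot as it stands.
- The arm moves only by the shell command python3 -m creep 'ROWS'. ROWS is JSON, one flat list of numbers, 5 for each row, row after row: the opening, from -1 (shut) to 1 (fully open), then the shift along the tool's x, y, z in mm, then the turn about the tool's z in rad. A call has 1 to 20 rows; each row is the pose to reach, as a shift and turn from the pose commanded when the call began, along the tool's axes at that moment; what a row does not reach only later rows make up. A row lasts 1/8 s, in which the tool goes at most 62.5 mm and 10.7 degrees, less where a joint would pass 70% of its speed; a pose out of reach is approached as far as the arm can. A call with a gripper value outside its range is refused whole. The fingers move at their own pace and stop on an object; the grip force is fixed at half the most. Time passes only in rows, so rows that repeat a pose let the fingers close. It gives the time, the measured TCP pose, the force and the opening at its end, in the units of the state.
- r.observe(): the state, without advancing time (a new reading comes with each control period).
- r.get_image(name): name is "scene" or "top" or "wrist"; returns the picture (384x512x3 uint8, blue, green, red); there is no depth.
- r.calibration(name): a dict with "K" (3x3 intrinsics, pixels), "R" (3x3) and "t" (3): a world point X has camera coordinates R X + t. Camera axes: x right, y down, z forward; pixel columns grow to the right and rows downward; lengths in mm; the calibration is good to about 2 mm. A picture is of the moment at which its call begins: read the wrist's pose just before it. calibration takes no time and is no camera call; for the wrist camera it gives the pose at the moment of the call.
- r.hand_in(): hands the job in, once; it reports no verdict.
The state is a dict: "time": time; "joint_positions": joint angles; "qvel": joint speeds; "tau": joint torques, N m; "tool_pos": TCP position; "ee_rot": TCP orientation; "ft_force": force on the tool from outside, world axes, zero at the start; "wrist_torque": the same for the moment, N m; "width": finger opening in mm.
Only numpy, scipy, OpenCV 4.12 (cv2) and the standard library are available. Lean on these libraries where they do the work, as an engineer would, in place of code of your own. Each camera call takes 0.05 s, during which the arm holds its last target.

## Working session

There is one attempt and no reset: what is moved stays moved. The work goes in short steps, Python scripts to look and compute and a shell command to move; the robot and the scene stay as the last step left them, time stands still between calls to the robot, and variables do not carry over. Pictures are saved under pics/ and viewed, and the job is handed in when it is done.

```bash
mkdir -p pics; ls; python3 - <<'E'
from workcell import r
import cv2
s=r.observe(); print(s)
for n in("scene","top","wrist"):
    c=r.calibration(n); print(n,c)
    cv2.imwrite(f"pics/{n}0.png",r.get_image(n))
E
```

```text
pics
{'time': 0.0, 'joint_positions': array([-1.2046904 ,  0.60014424, -0.00255122,  1.60011752,  0.00182343,
        0.94288361, -0.07979971]), 'qvel': array([-0.00040728, -0.00073934, -0.00018743,  0.00088382,  0.00037664,
       -0.00180867, -0.00118697]), 'tau': array([-1.87481630e-03, -7.76444793e+01,  1.56373356e+00, -2.58033961e+01,
        1.21403337e-02,  8.60037748e-03,  1.80053280e-05]), 'tool_pos': array([310.47497849, 654.68487544, 252.40741461]), 'ee_rot': array([-9.29797395e-05,  2.19559885e-01,  9.75598717e-01, -7.69802759e-04]), 'ft_force': array([ 0.65133787,  0.45726227, -0.20340166]), 'wrist_torque': array([-0.0155809 , -0.04679895, -0.04053728]), 'width': 85.16401018359493}
scene {'K': array([[377.81872452,   0.        , 258.71268216],
       [  0.        , 377.81872452, 186.79091338],
       [  0.        ,   0.        ,   1.        ]]), 'R': array([[ 0.31547312,  0.94868689, -0.02167732],
       [ 0.56705311, -0.20678413, -0.79730239],
       [-0.76087285,  0.23923528, -0.60319068]]), 't': array([-195.58878049, -235.88565124, 1397.45817481])}
top {'K': array([[425.08058598,   0.        , 257.16736763],
       [  0.        , 425.08058598, 190.73283879],
       [  0.        ,   0.        ,   1.        ]]), 'R': array([[ 0.02015776, -0.99935397,  0.02975411],
       [-0.98506627, -0.02494173, -0.17035948],
       [ 0.17099155, -0.0258757 , -0.98493266]]), 't': array([ -16.41010195,  560.72520886, 1034.56382964])}
wrist {'K': array([[326.01926237,   0.        , 250.14737477],
       [  0.        , 326.01926237, 188.14596442],
       [  0.        ,   0.        ,   1.        ]]), 'R': array([[ 4.28698630e-01,  9.03447535e-01, -1.91676941e-04],
       [ 8.62067925e-01, -4.08999928e-01,  2.99262344e-01],
       [ 2.70289431e-01, -1.28458596e-01, -9.54170851e-01]]), 't': array([-723.40815671,  -38.08480866,  379.75694511])}
```

View pics/scene0.png

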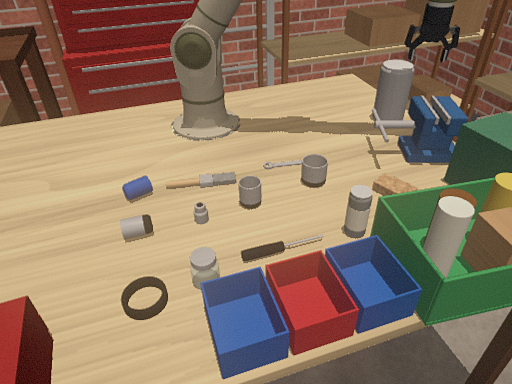

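View pics/top0.png

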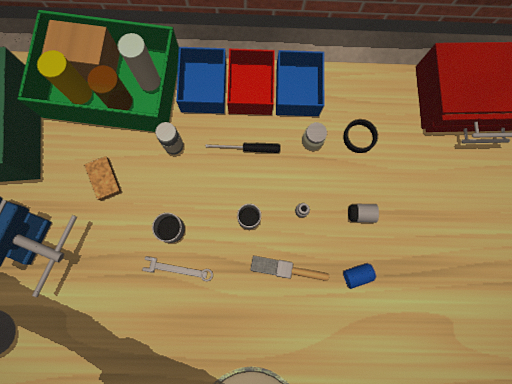

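View pics/wrist0.png

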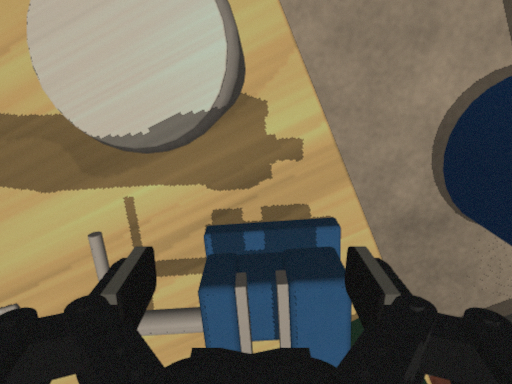

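The top view shows the candidates: the large cup at about (169,228), the medium cup at (249,216), a grey lying cup at (363,213) and a blue lying cup at (359,275). The blue one is the look-alike, so the grey one is the small cup. I'll enlarge it to confirm.

```bash
python3 - <<'E'
import cv2,numpy as np
t=cv2.imread("pics/top0.png"); s=cv2.imread("pics/scene0.png")
a=cv2.resize(t[185:300,140:400],None,fx=3,fy=3,interpolation=cv2.INTER_CUBIC)
b=cv2.resize(s[145:250,100:340],(780,340),interpolation=cv2.INTER_CUBIC)
cv2.imwrite("pics/crop_t.png",a);cv2.imwrite("pics/crop_s.png",b)
E
```

```text
(no output)
```

View pics/crop_t.png

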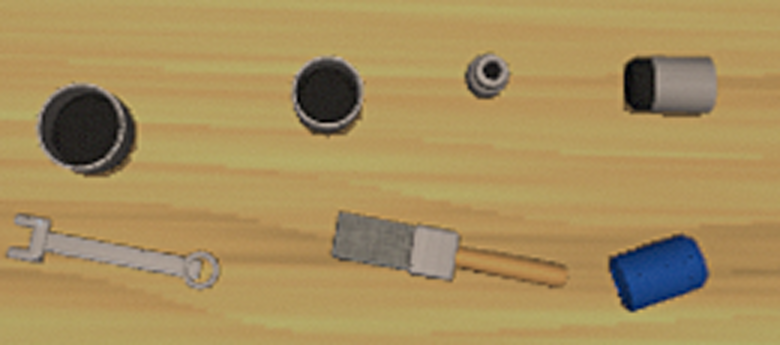

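View pics/crop_s.png

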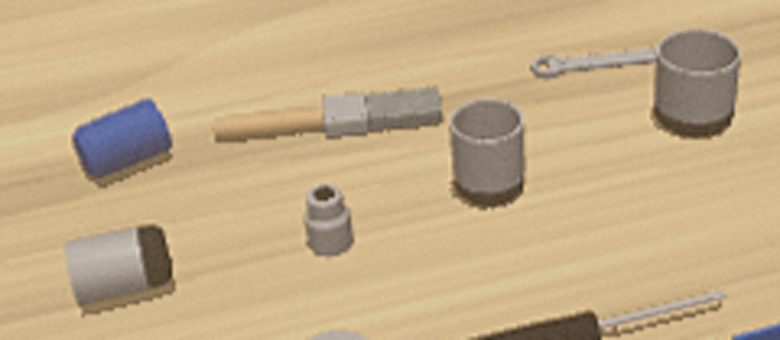

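The grey cup at top (363,213) is the one meant, since the blue one at (359,275) is excluded. Its dark rubber foot is on the left (+y) and its mouth faces -y. Next I'll measure all three cups.

```bash
cat > h.py <<'E'
import cv2,numpy as np
def ray(c,u,v,z):
    K,R,t=(np.array(c[k]) for k in("K","R","t"))
    C=-R.T@t; d=R.T@np.linalg.inv(K)@np.array([u,v,1.0])
    return C+d*(z-C[2])/d[2]
def proj(c,X):
    p=c["K"]@(c["R"]@np.asarray(X,float)+c["t"]); return p[:2]/p[2]
def nonwood(im):
    hsv=cv2.cvtColor(im,cv2.COLOR_BGR2HSV)
    return ((hsv[...,1]<75)|(hsv[...,2]<75)).astype(np.uint8)*255
def plan(c,im,z,x0,x1,y0,y1,s=2):
    # rectify plane z to a picture: s px per mm, rows=x down, cols=y
    H=c["K"]@np.column_stack([c["R"][:,0],c["R"][:,1],c["R"][:,2]*z+c["t"]])
    # pixel(col,row)->(x,y)
    A=np.array([[0,-1/s,x1],[-1/s,0,y1],[0,0,1.0]])
    return cv2.warpPerspective(im,H@A,(int((y1-y0)*s),int((x1-x0)*s)),flags=cv2.WARP_INVERSE_MAP|cv2.INTER_LINEAR)
E
python3 - <<'E'
from h import *
from workcell import r
for n,f,boxes in(("top","pics/top0.png",dict(L=(145,205,195,250),M=(232,200,268,235),S=(342,198,384,228))),):
    c=r.calibration(n); im=cv2.imread(f); m=nonwood(im)
    print("C",-c["R"].T@c["t"])
    for k,(a,b,c2,d) in boxes.items():
        sub=np.zeros_like(m); sub[b:d,a:c2]=m[b:d,a:c2]
        cs,_=cv2.findContours(sub,cv2.RETR_EXTERNAL,cv2.CHAIN_APPROX_NONE)
        q=max(cs,key=cv2.contourArea); 
        print(k,cv2.boundingRect(q),cv2.minAreaRect(q),cv2.contourArea(q))
        z=24 if k=="S" else 70
        P=np.array([ray(c,u,v,z)[:2] for u,v in q[:,0]]); print(cv2.minAreaRect(P.astype(np.float32)), P.min(0),P.max(0))
    vis=cv2.resize(m[180:300,130:400],None,fx=3,fy=3,interpolation=0); cv2.imwrite("pics/mask.png",vis)
E
```

```text
C [ 375.780612     24.35602343 1114.98882715]
L (152, 213, 33, 30) ((168.0, 227.5), (29.0, 32.0), 90.0) 725.0
((460.7023620605469, 212.99264526367188), (70.89399719238281, 78.36360168457031), 1.3593049049377441) [425.31611897 173.55568549] [496.28579824 252.36274257]
M (237, 204, 24, 26) ((248.5, 216.5), (25.0, 23.0), 90.0) 451.5
((492.284423828125, 16.973247528076172), (62.00077438354492, 56.85102844238281), 1.2950634956359863) [461.26424984 -11.51728117] [523.52782167  45.52730596]
S (348, 204, 31, 19) ((363.0, 213.0), (18.0, 30.0), 90.0) 492.5
((513.4832153320312, -281.00592041015625), (47.14303207397461, 79.87202453613281), 1.323045015335083) [ 490.25245572 -320.63007303] [ 537.800424   -241.38467172]
```

View pics/mask.png

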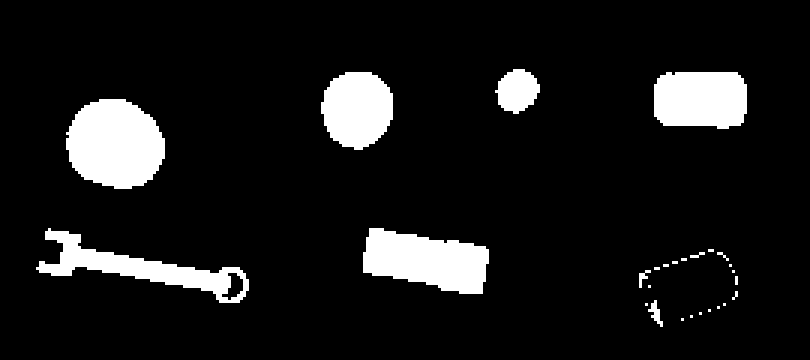

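```bash
python3 -m creep '[1,-50,0,-20,0, 1,-100,-30,-20,0, 1,-140,-80,-20,0.18, 1,-180,-130,-20,0.36, 1,-220,-180,-20,0.54, 1,-260,-235,-20,0.72, 1,-300,-290,-20,0.9, 1,-340,-350,-20,1.08, 1,-380,-400,0,1.128, 1,-410,-450,20,1.128, 1,-440,-498,50,1.128, 1,-440,-498,50,1.128, 1,-440,-498,50,1.128,1,-440,-498,50,1.128,1,-440,-498,50,1.128]'
python3 - <<'E'
from h import *
from workcell import r
s=r.observe(); c=r.calibration("wrist"); print(s["time"],s["tool_pos"],s["ee_rot"],-c["R"].T@c["t"],c["R"])
cv2.imwrite("pics/w1.png",r.get_image("wrist"))
E
```

```text
time: 2.02
tool_pos: [495.0, 17.9, 203.7]
ee_rot: [0.0, 0.706, 0.708, 0.0]
ft_force: [-0.3, -0.5, 0.3]
width: 85.6
2.025 [495.04270868  17.89928625 203.67328898] [7.02922219e-05 7.06380238e-01 7.07832447e-01 4.26013322e-04] [493.21363472  93.18872965 324.83084067] [[ 9.99994458e-01  1.79977642e-03  2.80091269e-03]
 [ 8.87944200e-04 -9.54992236e-01  2.96629466e-01]
 [ 3.20871659e-03 -2.96625335e-01 -9.54988542e-01]]
```

View pics/w1.png

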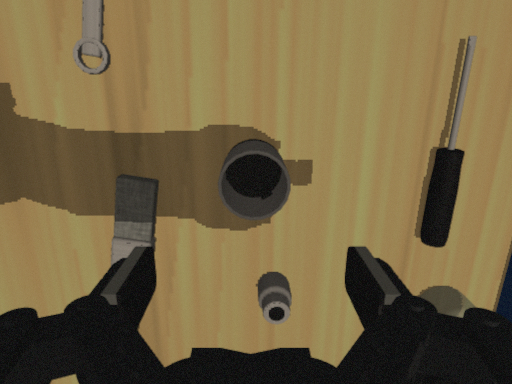

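```bash
python3 - <<'E'
from h import *
from workcell import r
c=r.calibration("wrist"); im=cv2.imread("pics/w1.png")
p=plan(c,im,70,440,550,-40,75,6); p=cv2.convertScaleAbs(p,alpha=1.8)
cv2.imwrite("pics/pl1.png",p)
g=cv2.GaussianBlur(cv2.cvtColor(p,cv2.COLOR_BGR2GRAY),(7,7),0)
h=cv2.HoughCircles(g,cv2.HOUGH_GRADIENT,1.5,30,param1=80,param2=25,minRadius=155,maxRadius=190)
if h is not None:
  for u,v,R in h[0][:4]: print(550-v/6,75-u/6,R/6)
E
```

```text
498.125 14.625 28.183334
493.125 14.625 30.408333
```

View pics/pl1.png

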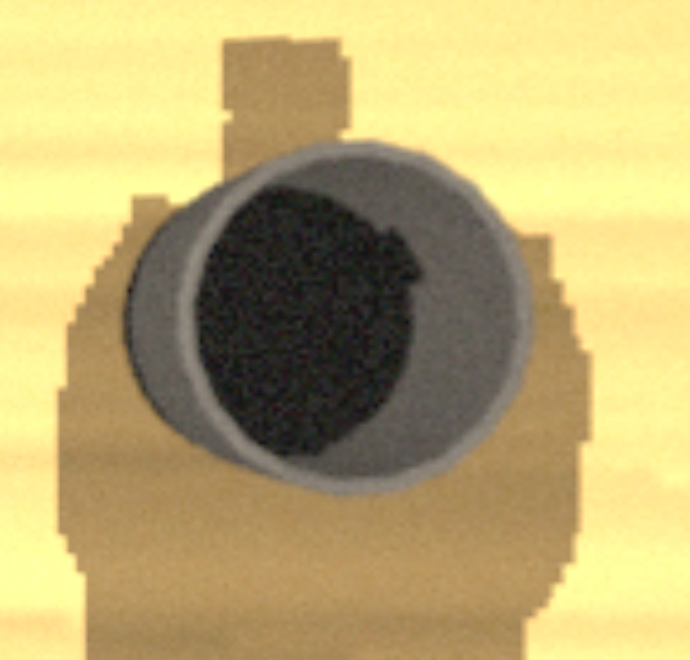

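The rim fits a circle at about (496.5,16), z 70, with radius 29.3 (30 expected). The top camera gave (493,17), which agrees within 4 mm. I'll grasp the medium cup near its rim.

```bash
python3 -m creep '[1,-1,1,50,0, 1,-2,1,100,0, 1,-2,1,130,0, 1,-2,1,140,0, 1,-2,1,140,0, 0,-2,1,140,0, -1,-2,1,140,0, -1,-2,1,140,0, -1,-2,1,140,0, -1,-2,1,140,0]'
python3 - <<'E'
from h import *
from workcell import r
cv2.imwrite("pics/w2.png",r.get_image("wrist"));cv2.imwrite("pics/s2.png",r.get_image("scene")[120:260,180:400])
E
python3 -c "
import cv2;a=cv2.imread('pics/s2.png');cv2.imwrite('pics/s2b.png',cv2.resize(a,None,fx=3,fy=3))"
```

```text
time: 3.32
tool_pos: [496.8, 14.8, 65.0]
ee_rot: [0.001, 0.707, 0.707, 0.001]
ft_force: [0.1, 0.2, 11.1]
width: 57.9
```

View pics/w2.png

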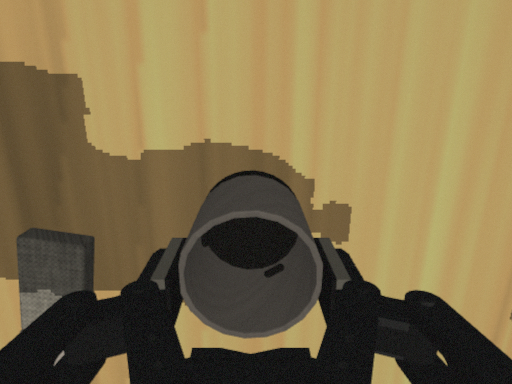

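View pics/s2b.png

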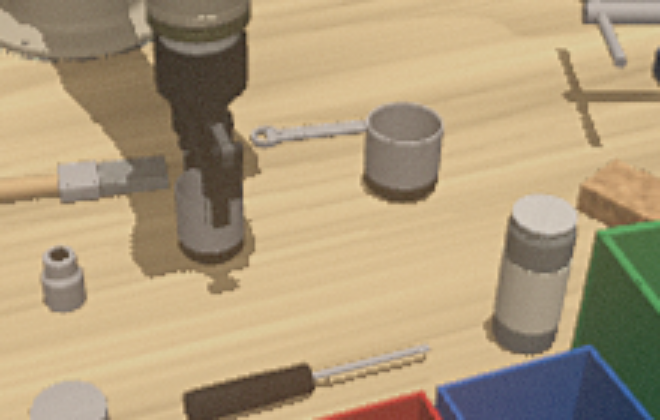

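```bash
python3 -m creep '[-1,0,0,-50,0, -1,20,0,-100,0, -1,70,-10,-130,0, -1,120,-25,-130,0, -1,140,-35,-130,0, -1,140,-35,-130,0, -1,140,-35,-130,0, -1,140,-35,-130,0]'
python3 - <<'E'
from h import *
from workcell import r
s=r.observe(); c=r.calibration("wrist"); print(s["time"],s["tool_pos"],s["ft_force"])
im=r.get_image("wrist"); cv2.imwrite("pics/w3.png",im)
p=plan(c,im,70,405,515,160,275,6); p=cv2.convertScaleAbs(p,alpha=1.8); cv2.imwrite("pics/pl3.png",p)
E
```

```text
time: 4.42
tool_pos: [461.3, 153.4, 193.5]
ee_rot: [0.0, 0.708, 0.706, 0.0]
ft_force: [0.3, 0.7, -2.5]
width: 57.8
4.425 [461.28029542 153.44229608 193.49747911] [ 0.30608776  0.71173414 -2.47872214]
```

View pics/w3.png

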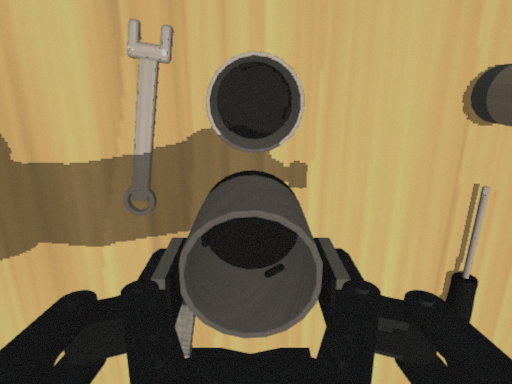

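View pics/pl3.png

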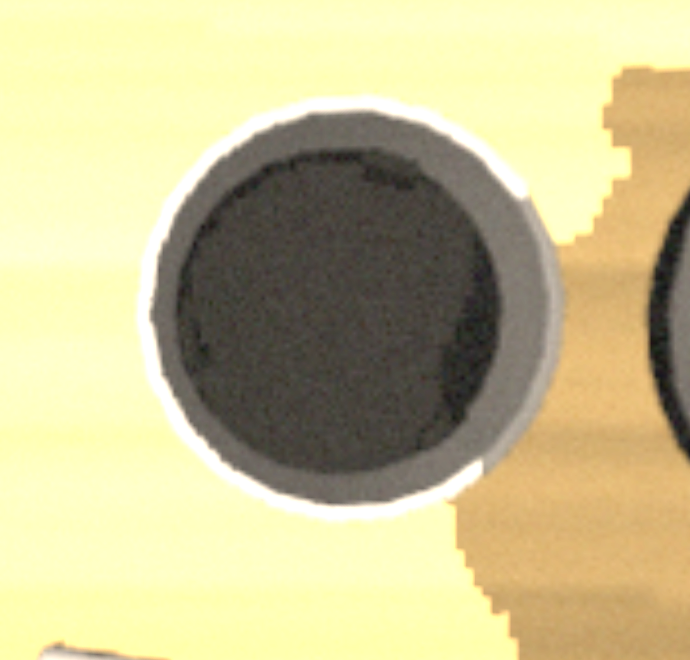

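```bash
python3 - <<'E'
from h import *
from workcell import r
c=r.calibration("wrist"); im=cv2.imread("pics/w3.png")
p=plan(c,im,198.5,405,515,95,210,6); p=cv2.convertScaleAbs(p,alpha=2); cv2.imwrite("pics/pl3b.png",p)
print(-c["R"].T@c["t"])
E
```

```text
[459.79151554 228.82217647 314.51694582]
```

View pics/pl3b.png

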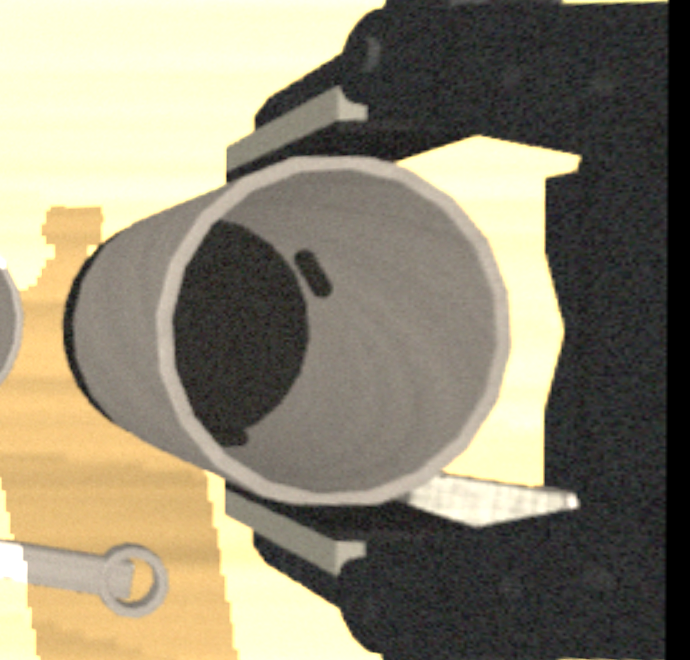

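```bash
python3 -m creep '[-1,40,3,0,0, -1,62,3,0,0, -1,62,3,20,0, -1,62,3,40,0, -1,62,3,40,0, -1,62,3,40,0]'
python3 - <<'E'
from h import *
from workcell import r
s=r.observe(); c=r.calibration("wrist"); print(s["time"],s["tool_pos"],s["ft_force"])
im=r.get_image("wrist"); cv2.imwrite("pics/w4.png",im)
im=r.get_image("scene")[110:230,250:400]; cv2.imwrite("pics/s4.png",cv2.resize(im,None,fx=4,fy=4,interpolation=2))
E
```

```text
time: 5.22
tool_pos: [464.4, 216.1, 153.7]
ee_rot: [0.0, 0.708, 0.707, 0.0]
ft_force: [0.4, 0.0, -1.5]
width: 57.9
5.225 [464.35054265 216.07803698 153.72639222] [ 0.43184656  0.03753034 -1.51100033]
```

View pics/w4.png

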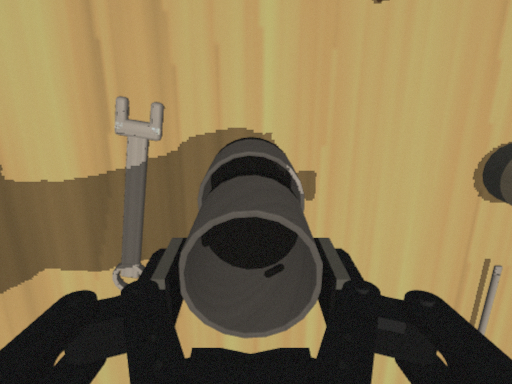

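View pics/s4.png

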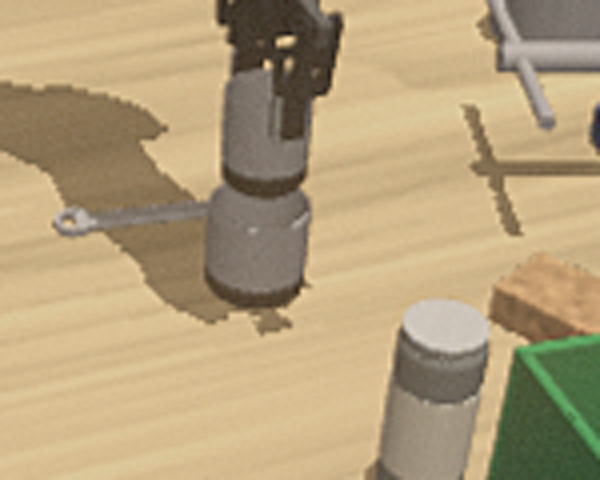

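```bash
python3 - <<'E'
from h import *
from workcell import r
c=r.calibration("scene")
for P in([463.7,216.4,35],[464,216.4,123]):
    print((proj(c,P)-[250,110])*4)
E
```

```text
[253.02243748 243.07988761]
[261.72176905 136.23538633]
```

The rendered offset matches the prediction (9 px against 8.7), so the cups are aligned. Lowering now.

```bash
python3 -m creep '[-1,0,0,15,0, -1,0,0,25,0, -1,0,0,35,0, -1,0,0,45,0, -1,0,0,54,0, -1,0,0,57,0, -1,0,0,57,0]'
```

```text
time: 6.2
tool_pos: [463.8, 216.5, 96.1]
ee_rot: [-0.0, 0.707, 0.707, -0.0]
ft_force: [-0.4, -0.7, -1.3]
width: 57.5
```

```bash
python3 -m creep '[0.6,0,0,0,0, 0.6,0,0,0,0, 0.6,0,0,-20,0, 0.6,0,0,-45,0, 0.18,0,0,-45,0, 0.18,0,0,-45,0, 0.18,0,0,-45,0,0.18,0,0,-45,0]'
python3 - <<'E'
from h import *
from workcell import r
s=r.observe(); c=r.calibration("wrist"); print(s["time"],s["tool_pos"],s["ft_force"],s["width"])
im=r.get_image("wrist"); cv2.imwrite("pics/w5.png",im)
E
```

```text
time: 7.2
tool_pos: [463.6, 216.4, 140.7]
ee_rot: [-0.0, 0.707, 0.707, -0.0]
ft_force: [-0.5, 0.4, -0.8]
width: 50.5
7.2 [463.62472225 216.40380381 140.73813924] [-0.46509881  0.36209504 -0.75815591] 50.524981916884336
```

View pics/w5.png

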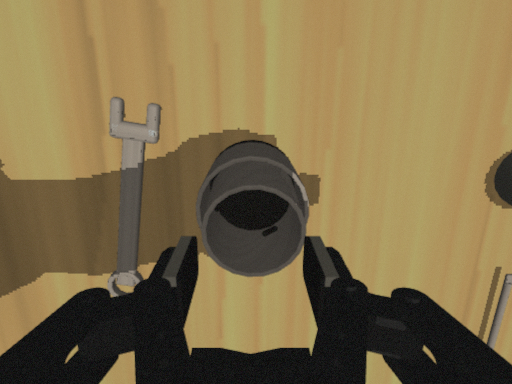

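```bash
python3 -m creep '[0.18,0,0,15,0, 0.18,0,0,22,0, 0.18,0,0,25,0, 0.18,0,0,27,0, 0.18,0,0,29,0, 0.18,0,0,29,0]'
```

```text
time: 8.0
tool_pos: [463.9, 216.4, 112.4]
ee_rot: [0.0, 0.707, 0.707, -0.0]
ft_force: [-0.3, -1.2, 0.8]
width: 50.4
```

```bash
python3 -m creep '[0.18,0,0,2,0, 0.18,0,0,4,0, 0.18,0,0,4,0]'
```

```text
time: 8.38
tool_pos: [464.0, 217.9, 109.0]
ee_rot: [-0.0, 0.707, 0.707, 0.001]
ft_force: [-1.8, 2.2, 5.8]
width: 50.9
```

```bash
python3 -m creep '[0.18,0,0,1.5,0, 0.18,0,0,3,0, 0.18,0,0,3,0]'
```

```text
time: 8.75
tool_pos: [464.0, 220.3, 107.4]
ee_rot: [-0.001, 0.706, 0.708, 0.002]
ft_force: [-7.8, 10.5, 31.1]
width: 50.6
```

```bash
python3 -m creep '[0.18,0,0,1.5,0, 0.18,0,0,3,0, 0.18,0,0,3,0]'
```

```text
time: 9.12
tool_pos: [464.0, 222.3, 106.4]
ee_rot: [-0.002, 0.706, 0.709, 0.004]
ft_force: [-13.2, 13.6, 59.1]
width: 50.1
```

```bash
python3 -m creep '[0.18,0,0,-6,0, 0.18,0,0,-40,0, 0.18,0,0,-60,0, 0.18,0,0,-60,0, 0.18,0,0,-60,0]'
python3 - <<'E'
from h import *
from workcell import r
s=r.observe(); c=r.calibration("wrist"); print(s["time"],s["tool_pos"],s["ft_force"],s["width"])
im=r.get_image("wrist"); cv2.imwrite("pics/w6.png",im)
for z in(70,88,92):
    p=plan(c,im,z,410,520,160,275,6); p=cv2.convertScaleAbs(p,alpha=2); cv2.imwrite(f"pics/pl6_{z}.png",p)
im=r.get_image("scene")[110:230,250:400]; cv2.imwrite("pics/s6.png",cv2.resize(im,None,fx=4,fy=4,interpolation=2))
E
```

```text
time: 9.75
tool_pos: [463.6, 216.7, 161.8]
ee_rot: [-0.0, 0.707, 0.707, -0.0]
ft_force: [-0.7, 0.7, -0.0]
width: 50.4
9.75 [463.57767334 216.71399336 161.83757189] [-0.69984525  0.6785788  -0.03574214] 50.44601033371179
```

View pics/s6.png

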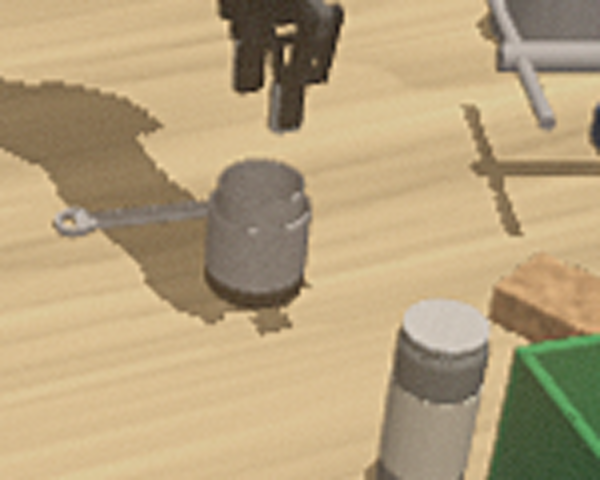

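View pics/pl6_88.png

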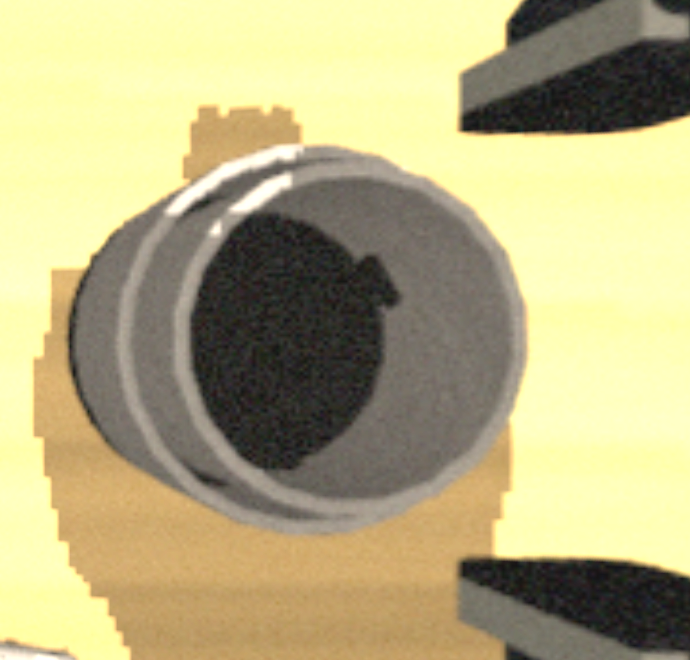

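```bash
python3 - <<'E'
from h import *
from workcell import r
c=r.calibration("scene")
a=np.linspace(0,2*np.pi,200)
def circ(x,y,z,R): 
    q=np.array([(proj(c,[x+R*np.cos(t),y+R*np.sin(t),z])-[250,110])*4 for t in a]); return q.min(0),q.max(0)
for z in (84,86,88,90,92,94): print(z,circ(463.6,216.5,z,30))
print(circ(463.7,216.4,70,36.5),circ(463.7,216.4,0,35.5))
im=r.get_image("scene")[110:230,250:400]; m=nonwood(im)
ys,xs=np.where(m[:,45:85]>0); print(ys.min()*4)
cv2.imwrite("pics/s6b.png",cv2.resize(im[30:80,40:90],None,fx=12,fy=12,interpolation=2))
E
```

```text
84 (array([214.12285723, 161.86427224]), array([301.59052136, 208.6221738 ]))
86 (array([214.26679134, 159.44488699]), array([301.83674461, 206.14476918]))
88 (array([214.4110574 , 157.02003252]), array([302.08353931, 203.66150165]))
90 (array([214.55565658, 154.58969025]), array([302.33090745, 201.17235037]))
92 (array([214.70059002, 152.15384155]), array([302.57885104, 198.6772944 ]))
94 (array([214.84585889, 149.71246767]), array([302.82737208, 196.1763127 ]))
(array([203.7086076 , 173.88550944]), array([309.28666881, 231.28054331])) (array([200.6917017 , 254.60142672]), array([299.37284272, 312.44942385]))
0
```

View pics/s6b.png

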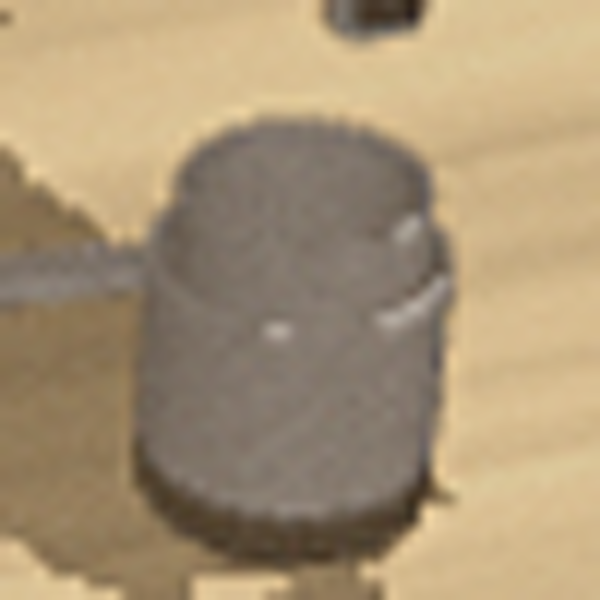

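The medium cup's rim is at about z = 86 to 88 in the scene view, so it is seated. It took 59 N at the end with no further travel. Next I'll look at the small cup.

```bash
python3 -m creep '[1,-60,5,-30,0, 1,-120,10,-30,0, 1,-180,15,-30,0, 1,-240,20,-30,0, 1,-300,25,-30,0, 1,-360,30,-30,0, 1,-420,40,-30,0, 1,-480,50,-30,0, 1,-495,50,-30,0, 1,-495,50,-30,0, 1,-495,50,-30,0, 1,-495,50,-30,0]'
python3 - <<'E'
from h import *
from workcell import r
s=r.observe(); c=r.calibration("wrist"); print(s["time"],s["tool_pos"],s["ee_rot"])
im=r.get_image("wrist"); cv2.imwrite("pics/w7.png",im)
p=plan(c,im,24,460,570,-340,-220,6); p=cv2.convertScaleAbs(p,alpha=1.6); cv2.imwrite("pics/pl7.png",p)
E
```

```text
time: 11.4
tool_pos: [514.1, -276.5, 192.2]
ee_rot: [-0.0, 0.706, 0.708, 0.0]
ft_force: [0.5, -0.3, -0.6]
width: 85.3
11.4 [ 514.07986473 -276.50475186  192.20792128] [-4.03288496e-04  7.06230873e-01  7.07981463e-01  1.97230054e-04]
```

View pics/w7.png

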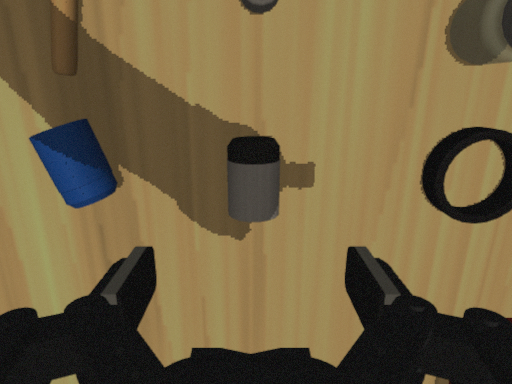

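View pics/pl7.png

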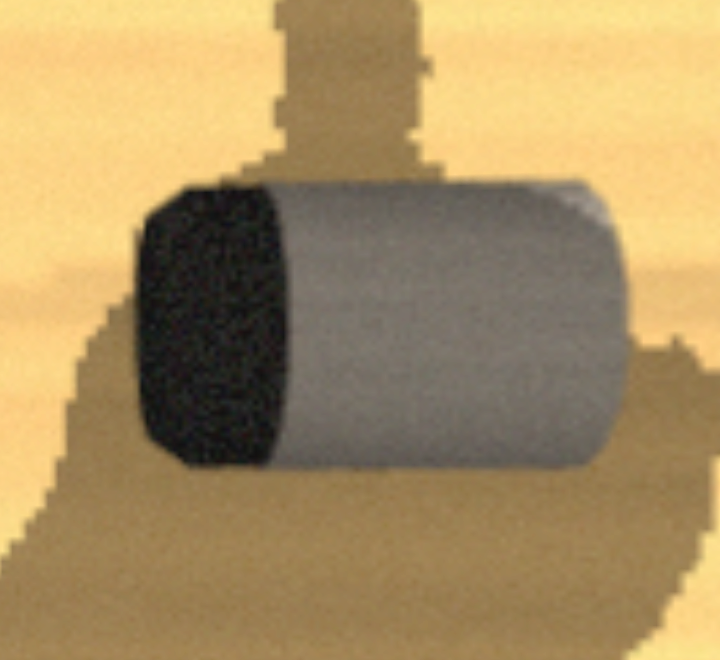

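The plan view shows the grey cup's axis along y at x = 516. The dark chamfered foot ends at y ≈ -247 and the mouth is at y ≈ -317, giving a width of 47.5 and a length of about 70, so it fits. The tool can't tilt, so I'll grip near the mouth, lift a little and loosen until the heavy foot swings down.

```bash
python3 -m creep '[1,-32,2,50,0, 1,-32,2,100,0, 1,-32,2,145,0, 1,-32,2,166,0, 1,-32,2,166,0, 0.4,-32,2,166,0, 0,-32,2,166,0, -0.2,-32,2,166,0, -0.2,-32,2,166,0, -0.2,-32,2,166,0]'
```

```text
time: 12.7
tool_pos: [516.6, -310.6, 27.9]
ee_rot: [0.001, 0.707, 0.707, 0.0]
ft_force: [0.3, -0.5, 6.4]
width: 47.1
```

```bash
python3 -m creep '[-0.2,0,0,-10,0, -0.2,0,0,-25,0, -0.2,0,0,-25,0]'
python3 - <<'E'
from h import *
from workcell import r
im=r.get_image("wrist"); cv2.imwrite("pics/w8.png",im)
im=r.get_image("scene")[140:270,60:210]; cv2.imwrite("pics/s8.png",cv2.resize(im,None,fx=4,fy=4,interpolation=2))
E
```

```text
time: 13.08
tool_pos: [516.6, -310.9, 53.1]
ee_rot: [0.001, 0.707, 0.707, 0.0]
ft_force: [1.0, 0.7, -1.0]
width: 47.0
```

View pics/w8.png

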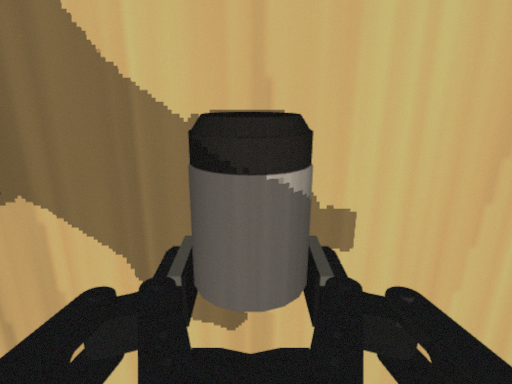

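View pics/s8.png

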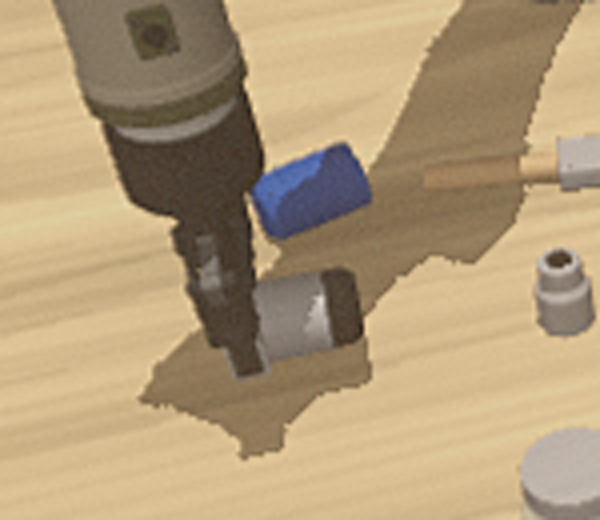

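The cup is lifted and still level. I'll loosen in small steps.

```bash
cat > look.py <<'E'
import sys
from h import *
from workcell import r
n=sys.argv[1]
im=r.get_image("wrist"); s=r.observe(); print(s["time"],s["width"],s["ft_force"])
sc=r.get_image("scene")[140:270,60:210]
a=cv2.resize(im,(400,300)); b=cv2.resize(sc,(346,300),interpolation=2)
cv2.imwrite(f"pics/{n}.png",np.hstack([a,b]))
E
python3 -m creep '[0.0,0,0,0,0, 0.05,0,0,0,0]'; python3 look.py l1
```

```text
time: 13.42
tool_pos: [515.7, -310.3, 50.9]
ee_rot: [-0.0, 0.707, 0.707, -0.0]
ft_force: [-0.3, 0.3, -1.1]
width: 47.4
13.475 47.22864436080058 [-0.54421041  0.45190277 -1.24126026]
```

View pics/l1.png

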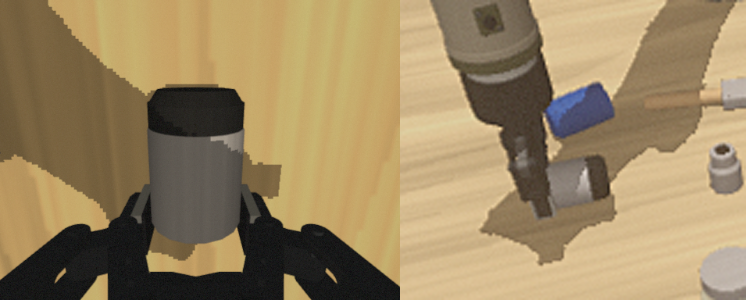

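```bash
python3 -m creep '[0.07,0,0,0,0, 0.08,0,0,0,0]'; python3 look.py l2;python3 -m creep '[0.09,0,0,0,0, 0.1,0,0,0,0]'; python3 look.py l3
```

```text
time: 13.78
tool_pos: [515.8, -310.4, 51.2]
ee_rot: [-0.0, 0.707, 0.707, -0.0]
ft_force: [-0.2, 0.2, -1.0]
width: 46.6
13.825 46.779248216749465 [ 0.25091968  0.57260071 -1.0862339 ]
time: 14.12
tool_pos: [515.9, -310.4, 51.3]
ee_rot: [0.0, 0.707, 0.707, 0.0]
ft_force: [-0.3, 0.3, -1.7]
width: 47.1
14.175 47.070896118154884 [ 0.30337798  0.1161671  -0.81311602]
```

View pics/l3.png

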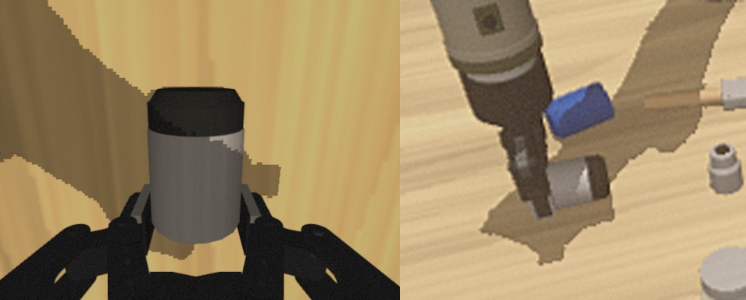

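```bash
for v in 0; do python3 -m creep '[0.11,0,0,0,0, 0.12,0,0,0,0]'; python3 look.py l4;python3 -m creep '[0.13,0,0,0,0]'; python3 look.py l5; done
```

```text
time: 14.48
tool_pos: [515.9, -310.5, 51.3]
ee_rot: [0.0, 0.707, 0.707, 0.0]
ft_force: [-0.4, 0.9, -0.9]
width: 47.9
14.525 48.041573685055816 [ 0.58786456  0.83816624 -1.05121166]
time: 14.7
tool_pos: [515.9, -310.4, 51.3]
ee_rot: [0.0, 0.707, 0.707, 0.0]
ft_force: [0.4, 0.2, -0.9]
width: 48.4
14.75 48.190978155491706 [ 0.09735147  0.22760482 -1.93226102]
```

View pics/l5.png

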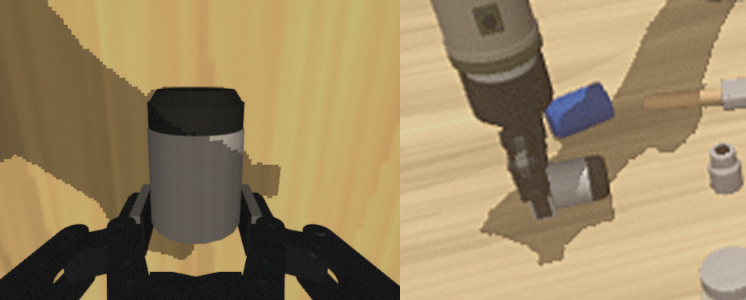

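```bash
python3 -m creep '[0.14,0,0,0,0]'; python3 look.py l6;python3 -m creep '[0.15,0,0,0,0]'; python3 look.py l7;
```

```text
time: 14.92
tool_pos: [515.9, -310.4, 51.3]
ee_rot: [0.0, 0.707, 0.707, 0.0]
ft_force: [0.2, -1.1, -1.6]
width: 48.7
14.975 48.84733574324916 [ 0.16996256  0.41003783 -0.41431428]
time: 15.15
tool_pos: [515.9, -310.4, 51.3]
ee_rot: [0.0, 0.707, 0.707, 0.0]
ft_force: [0.4, 0.3, -1.0]
width: 49.1
15.2 48.982035457867475 [-0.39962514 -0.09357754 -1.29606497]
```

View pics/l7.png

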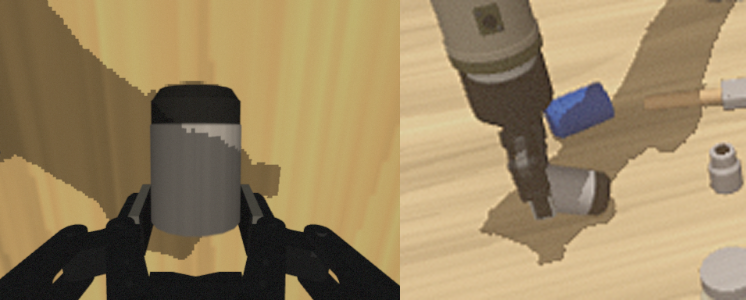

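It has begun to pivot: the foot is dropping in the scene view. I'll hold this opening and look again.

```bash
python3 -m creep '[0.15,0,0,0,0]'; python3 look.py l8
```

```text
time: 15.38
tool_pos: [515.9, -310.6, 51.4]
ee_rot: [0.0, 0.707, 0.707, -0.0]
ft_force: [-0.0, -0.3, -1.0]
width: 49.4
15.425 49.029823208766146 [-0.22050872 -0.18981876 -0.1131844 ]
```

View pics/l8.png

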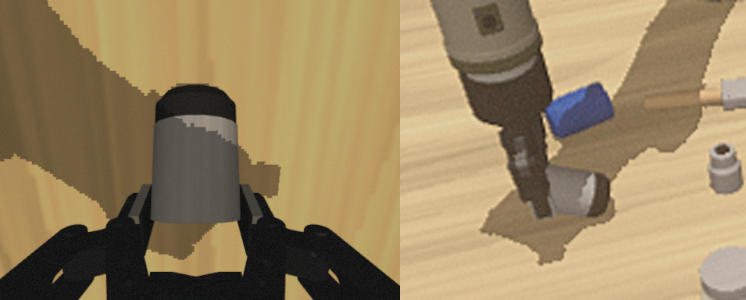

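```bash
python3 -m creep '[0.1,0,0,0,0, 0.1,0,0,0,0, 0.1,0,0,-10,0, 0.1,0,0,-20,0, 0.1,0,0,-20,0]'; python3 look.py l9
```

```text
time: 16.1
tool_pos: [516.4, -310.6, 72.5]
ee_rot: [0.001, 0.707, 0.707, 0.0]
ft_force: [0.3, -0.2, -1.1]
width: 47.8
16.15 48.1159700089321 [-0.77427572  0.95378211 -1.18853991]
```

View pics/l9.png

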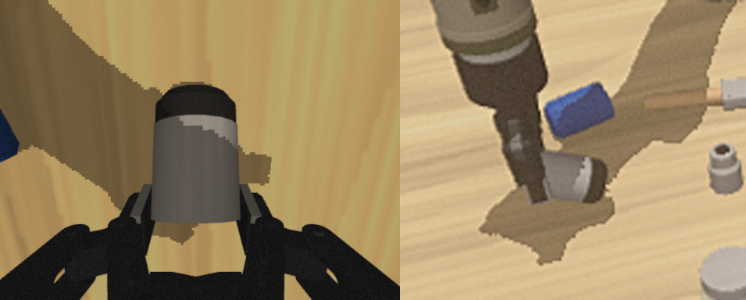

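```bash
python3 -m creep '[0.13,0,0,0,0, 0.14,0,0,0,0]'; python3 look.py l10; python3 -m creep '[0.145,0,0,0,0]'; python3 look.py l11
```

```text
time: 16.45
tool_pos: [515.7, -310.4, 71.0]
ee_rot: [-0.0, 0.707, 0.707, -0.0]
ft_force: [0.2, -0.9, -1.1]
width: 48.6
16.5 48.784938428976055 [ 0.03529233  0.54080967 -1.38781357]
time: 16.68
tool_pos: [515.8, -310.4, 71.2]
ee_rot: [-0.0, 0.707, 0.707, -0.0]
ft_force: [0.1, -0.2, -1.8]
width: 48.7
16.725 48.9234413834486 [ 1.52657074  0.21027102 -0.63398347]
```

View pics/l11.png

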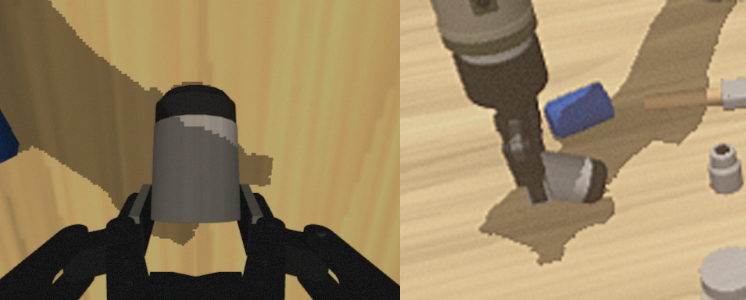

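```bash
python3 -m creep '[0.15,0,0,0,0]'; python3 look.py l12; python3 -m creep '[0.15,0,0,0,0]'; python3 look.py l13
```

```text
time: 16.9
tool_pos: [515.9, -310.4, 71.3]
ee_rot: [0.0, 0.707, 0.707, 0.0]
ft_force: [0.3, 0.5, -1.1]
width: 49.2
16.95 49.030385742643574 [ 0.08377131  0.22551272 -0.80515973]
time: 17.12
tool_pos: [515.9, -310.4, 71.3]
ee_rot: [0.0, 0.707, 0.707, 0.0]
ft_force: [-0.4, -0.4, -1.9]
width: 49.0
17.175 48.810353737544666 [-0.09615567  0.31984664 -0.67252127]
```

View pics/l13.png

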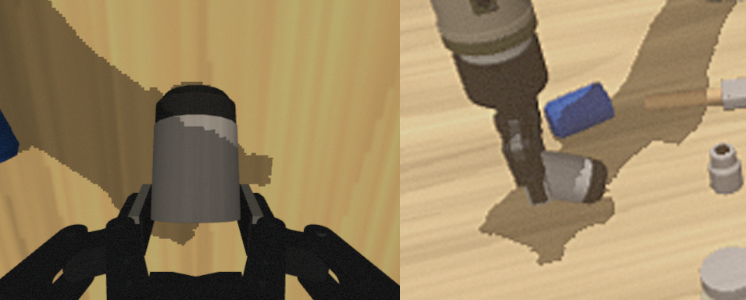

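```bash
python3 -m creep '[0.155,0,0,0,0]'; python3 look.py l14; python3 -m creep '[0.16,0,0,0,0]'; python3 look.py l15
```

```text
time: 17.35
tool_pos: [515.9, -310.4, 71.3]
ee_rot: [-0.0, 0.707, 0.707, 0.0]
ft_force: [-0.2, -0.6, -1.1]
width: 49.3
17.4 49.35660726051567 [-0.87330227 -0.70898223 -1.47924395]
time: 17.58
tool_pos: [515.9, -310.4, 71.3]
ee_rot: [0.0, 0.707, 0.707, 0.0]
ft_force: [0.2, 0.3, -1.0]
width: 49.9
17.625 49.33723032401015 [ 0.18626914 -0.10813697 -1.77150411]
```

View pics/l15.png

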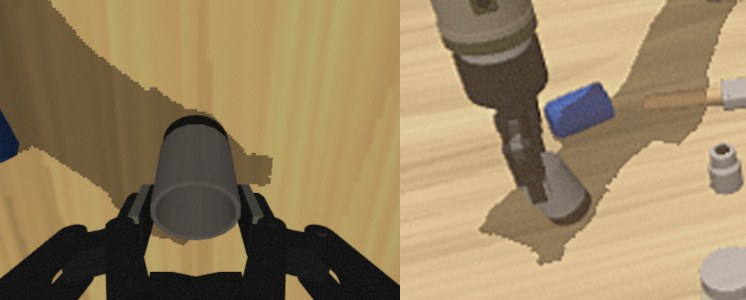

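It swung down and the mouth is now visible from above. I'll wait one row and look closer.

```bash
python3 -m creep '[0.155,0,0,0,0]'; python3 look.py l16
python3 - <<'E'
from h import *
from workcell import r
im=r.get_image("scene")[160:250,90:200]; cv2.imwrite("pics/s16.png",cv2.resize(im,None,fx=6,fy=6,interpolation=2))
E
```

```text
time: 17.8
tool_pos: [515.9, -310.4, 71.3]
ee_rot: [0.0, 0.707, 0.707, 0.0]
ft_force: [0.1, 0.7, -1.7]
width: 49.3
17.85 49.36865978911843 [ 0.55494666 -0.49505067 -0.97893285]
```

View pics/l16.png

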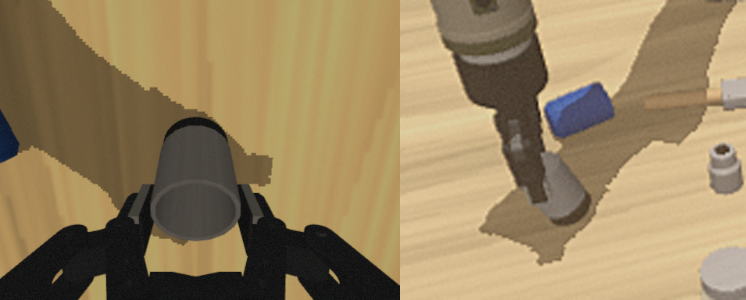

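View pics/s16.png

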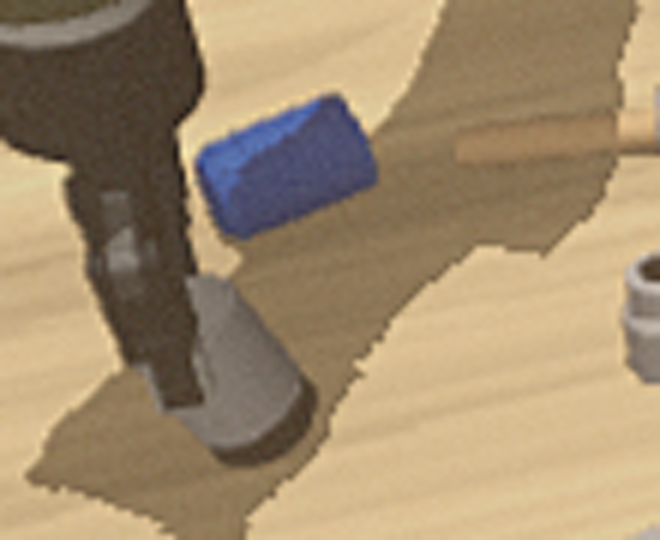

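```bash
python3 -m creep '[0.16,0,0,0,0,0.16,0,0,0,0]'; python3 look.py l17;  python3 -m creep '[0.165,0,0,0,0]'; python3 look.py l18
```

```text
time: 18.2
tool_pos: [515.9, -310.4, 71.3]
ee_rot: [0.0, 0.707, 0.707, 0.0]
ft_force: [-0.2, -0.3, -0.8]
width: 49.4
18.25 49.555569677964804 [ 0.5009028   0.19613052 -0.84002668]
time: 18.42
tool_pos: [515.9, -310.4, 71.4]
ee_rot: [0.0, 0.707, 0.707, 0.0]
ft_force: [-0.4, 1.1, 0.4]
width: 50.0
18.475 49.61404405467379 [0.48935672 0.66677248 0.18731252]
```

View pics/l18.png

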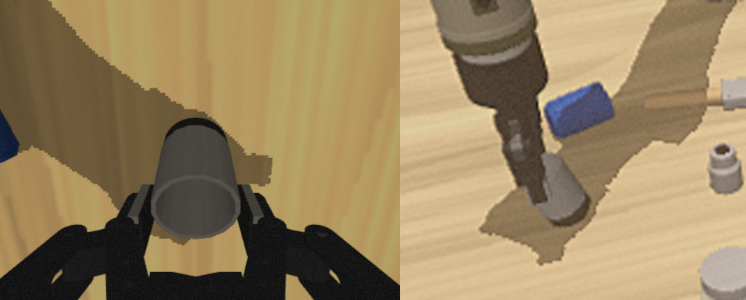

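```bash
python3 -m creep '[0.17,0,0,0,0,0.175,0,0,0,0]'; python3 look.py l19;  python3 -m creep '[0.18,0,0,0,0,0.2,0,0,0,0]'; python3 look.py l20
```

```text
time: 18.77
tool_pos: [515.9, -310.5, 71.4]
ee_rot: [0.0, 0.707, 0.707, 0.0]
ft_force: [-0.1, -0.1, -0.3]
width: 49.9
18.825 50.16453185937 [ 0.19774867 -0.2215355   0.00805598]
time: 19.12
tool_pos: [515.9, -310.4, 71.3]
ee_rot: [0.0, 0.707, 0.707, 0.0]
ft_force: [1.2, 0.4, 0.6]
width: 51.3
19.175 51.19989115732963 [ 0.25435561 -0.5563105  -0.4615807 ]
```

View pics/l20.png

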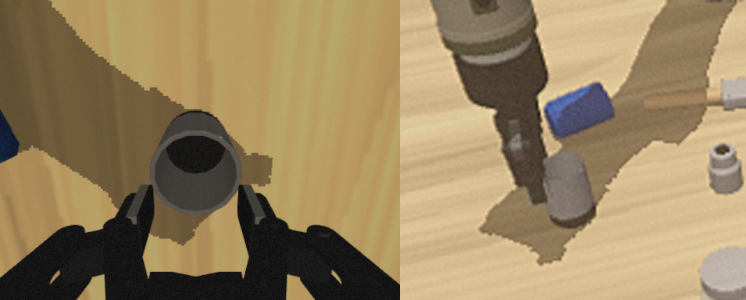

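The small cup now stands upright with its mouth up. I'll locate its rim.

```bash
python3 -m creep '[0.9,0,0,0,0,0.9,0,0,0,0,0.9,0,0,-60,0,0.9,0,0,-60,0,0.9,0,0,-60,0]'; python3 - <<'E'
from h import *
from workcell import r
s=r.observe(); c=r.calibration("wrist"); print(s["time"],s["tool_pos"])
im=r.get_image("wrist"); cv2.imwrite("pics/w20.png",im)
p=plan(c,im,70,460,570,-345,-230,6); p=cv2.convertScaleAbs(p,alpha=2); cv2.imwrite("pics/pl20.png",p)
E
```

```text
time: 19.85
tool_pos: [516.0, -310.3, 131.5]
ee_rot: [0.0, 0.707, 0.707, 0.0]
ft_force: [0.7, 0.2, 0.2]
width: 81.1
19.85 [ 515.95591647 -310.25452371  131.49472998]
```

View pics/pl20.png

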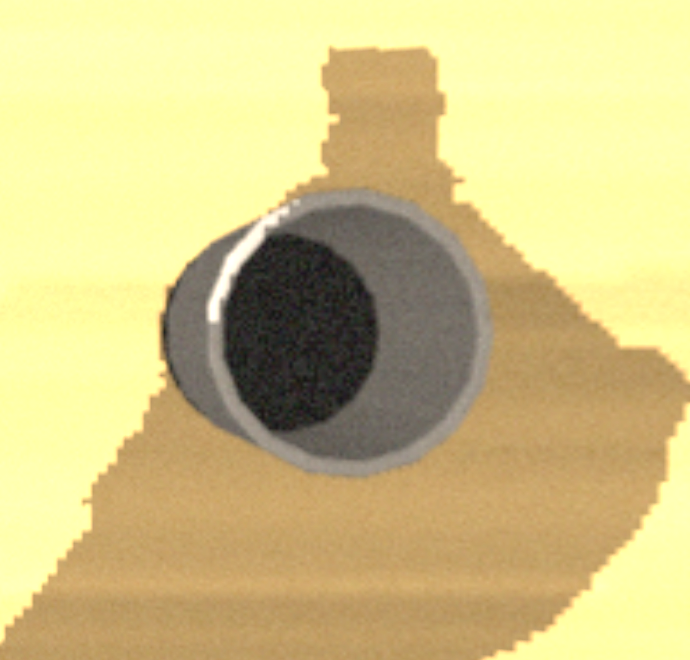

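The rim is at (514.8,-288.4) with diameter 47.2, which fits. Regripping near the rim.

```bash
python3 -m creep '[0.9,21,-1,0,0, 0.9,21,-1,30,0, 0.9,21,-1,60,0, 0.9,21,-1,66,0, 0.9,21,-1,66,0, 0.4,21,-1,66,0, -0.2,21,-1,66,0, -0.2,21,-1,66,0, -0.2,21,-1,66,0, -0.2,21,-1,66,0]'; python3 look.py l21
```

```text
time: 21.15
tool_pos: [515.3, -289.7, 66.7]
ee_rot: [0.001, 0.707, 0.707, 0.0]
ft_force: [-0.7, 1.1, 7.5]
width: 47.5
21.2 47.276773053717946 [-0.11984869  0.02718797  7.57752955]
```

View pics/l21.png

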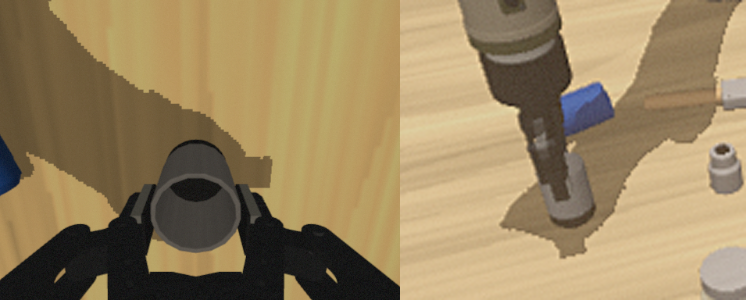

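```bash
python3 -m creep '[-0.2,0,0,-40,0, -0.2,0,0,-90,0, -0.2,30,0,-130,0, -0.2,90,-10,-130,0, -0.2,150,-18,-130,0, -0.2,210,-26,-130,0, -0.2,270,-34,-130,0, -0.2,330,-42,-130,0, -0.2,390,-50,-130,0, -0.2,440,-52,-130,0, -0.2,440,-52,-130,0, -0.2,440,-52,-130,0, -0.2,440,-52,-130,0]'; python3 - <<'E'
from h import *
from workcell import r
s=r.observe(); c=r.calibration("wrist"); print(s["time"],s["tool_pos"],s["ft_force"])
im=r.get_image("wrist"); cv2.imwrite("pics/w22.png",im)
x,y,z=s["tool_pos"]
p=plan(c,im,88,410,520,160,270,3.5); q=plan(c,im,z+3.3,410,520,100,210,3.5)
cv2.imwrite("pics/pl22.png",cv2.convertScaleAbs(np.hstack([p,q]),alpha=2))
E
```

```text
time: 22.88
tool_pos: [463.0, 149.1, 195.6]
ee_rot: [0.0, 0.708, 0.706, 0.0]
ft_force: [0.1, -0.1, -1.9]
width: 47.5
22.875 [462.97585959 149.06794244 195.56640252] [ 0.10552087 -0.06294952 -1.91180651]
```

View pics/w22.png

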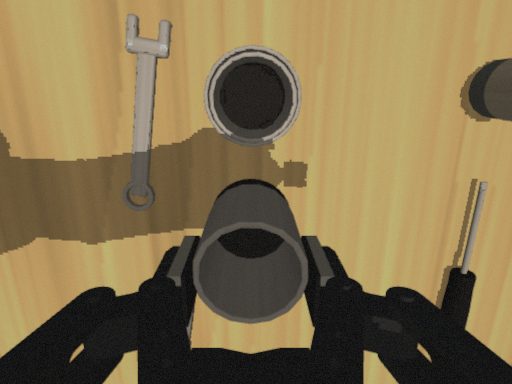

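View pics/pl22.png

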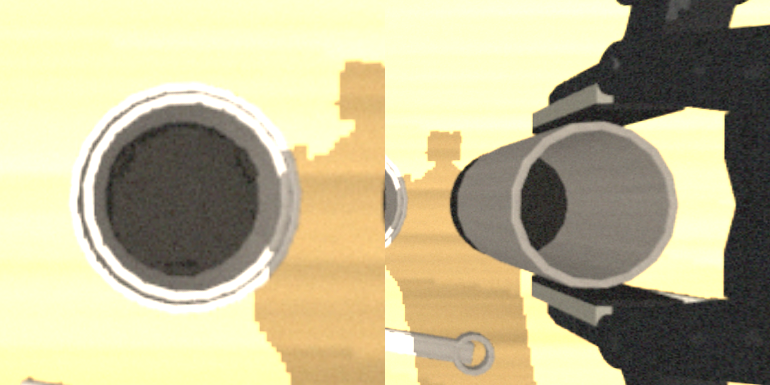

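```bash
python3 - <<'E'
from h import *
from workcell import r
c=r.calibration("wrist"); im=cv2.imread("pics/w22.png")
p=plan(c,im,88,420,510,170,265,7)
cv2.imwrite("pics/pl22b.png",cv2.convertScaleAbs(p,alpha=1.2))
E
```

```text
(no output)
```

View pics/pl22b.png

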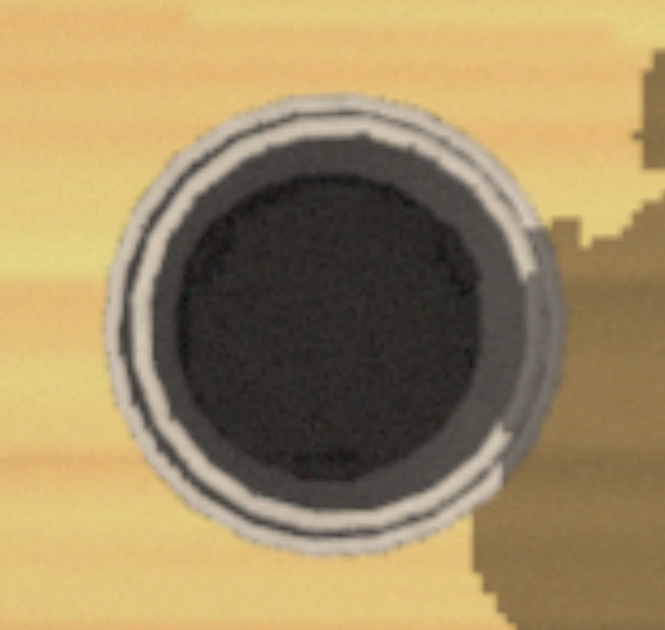

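```bash
python3 -m creep '[-0.2,40,2,0,0, -0.2,66,2.5,0,0, -0.2,66,2.5,20,0, -0.2,66,2.5,30,0, -0.2,66,2.5,30,0, -0.2,66,2.5,30,0]'
python3 - <<'E'
from h import *
from workcell import r
s=r.observe(); c=r.calibration("wrist"); x,y,z=s["tool_pos"]; print(s["time"],s["tool_pos"],s["ft_force"])
im=r.get_image("wrist"); cv2.imwrite("pics/w23.png",im)
p=plan(c,im,88,420,510,170,265,4); q=plan(c,im,z+3.3,420,510,170,265,4)
cv2.imwrite("pics/pl23.png",cv2.convertScaleAbs(np.hstack([p,q]),alpha=2))
sc=r.calibration("scene")
for P in([463.7,216.4,35],[463.7,216.4,z+3.3-35]): print((proj(sc,P)-[250,110])*4)
im=r.get_image("scene")[110:230,250:400]; cv2.imwrite("pics/s23.png",cv2.resize(im,None,fx=4,fy=4,interpolation=2))
E
```

```text
time: 23.68
tool_pos: [465.7, 215.9, 165.7]
ee_rot: [0.0, 0.708, 0.707, 0.0]
ft_force: [-0.2, 0.1, -1.4]
width: 47.5
23.675 [465.69760692 215.90321751 165.67915761] [-0.19660276  0.11393338 -1.43258917]
[253.02243748 243.07988761]
[262.65517261 121.87997487]
```

View pics/pl23.png

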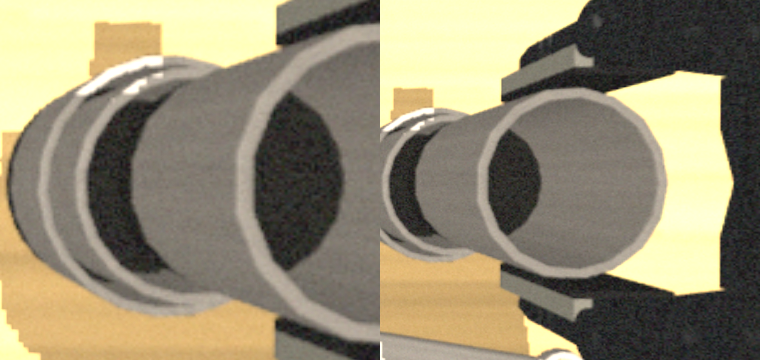

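View pics/s23.png

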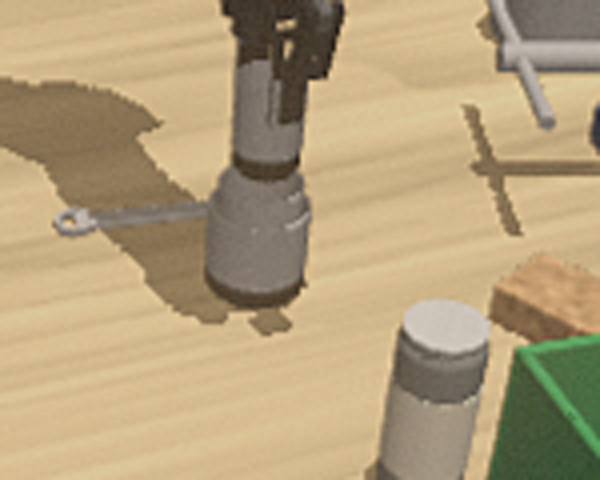

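The small cup is at (464.4,217.1) and the bore at (463.7,216.4), a difference of about 1 mm. Lowering.

```bash
python3 -m creep '[-0.2,-0.5,-0.5,8,0, -0.2,-0.5,-0.5,16,0, -0.2,-0.5,-0.5,24,0, -0.2,-0.5,-0.5,30,0, -0.2,-0.5,-0.5,30,0]'
```

```text
time: 24.4
tool_pos: [464.6, 215.9, 134.7]
ee_rot: [-0.0, 0.707, 0.707, -0.001]
ft_force: [-0.2, -0.2, -1.2]
width: 47.4
```

```bash
python3 -m creep '[-0.2,0,0,8,0, -0.2,0,0,16,0, -0.2,0,0,21,0, -0.2,0,0,21,0]'
```

```text
time: 24.9
tool_pos: [464.6, 215.9, 113.8]
ee_rot: [-0.0, 0.707, 0.707, -0.0]
ft_force: [0.2, -0.8, 0.2]
width: 47.3
```

```bash
python3 -m creep '[0.5,0,0,0,0, 0.5,0,0,0,0, 0.5,0,0,-20,0, 0.5,0,0,-50,0, -0.1,0,0,-50,0, -0.1,0,0,-50,0, -0.1,0,0,-50,0,-0.1,0,0,-50,0]'
python3 - <<'E'
from h import *
from workcell import r
s=r.observe(); c=r.calibration("wrist"); x,y,z=s["tool_pos"]; print(s["time"],s["tool_pos"],s["ft_force"],s["width"])
im=r.get_image("wrist"); cv2.imwrite("pics/w24.png",im)
p=plan(c,im,110,415,515,160,265,5)
cv2.imwrite("pics/pl24.png",cv2.convertScaleAbs(p,alpha=2))
im=r.get_image("scene")[110:230,250:400]; cv2.imwrite("pics/s24.png",cv2.resize(im,None,fx=4,fy=4,interpolation=2))
E
```

```text
time: 25.9
tool_pos: [464.6, 215.9, 163.7]
ee_rot: [-0.0, 0.707, 0.707, -0.001]
ft_force: [-0.5, 0.1, -0.0]
width: 38.4
25.9 [464.62128876 215.91973576 163.715927  ] [-0.51206572  0.10654045 -0.02012532] 38.400309454492536
```

View pics/pl24.png

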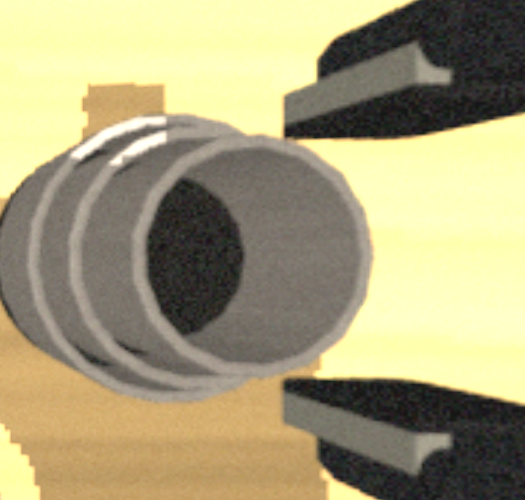

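View pics/s24.png

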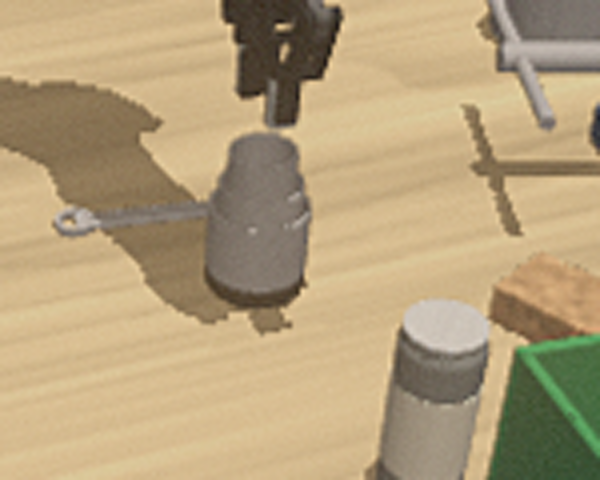

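```bash
python3 -m creep '[-0.1,0,0,15,0, -0.1,0,0,25,0, -0.1,0,0,29,0, -0.1,0,0,31,0, -0.1,0,0,31,0]'
```

```text
time: 26.62
tool_pos: [464.8, 215.8, 133.2]
ee_rot: [0.0, 0.707, 0.707, -0.0]
ft_force: [0.3, -0.3, 1.0]
width: 38.3
```

```bash
python3 -m creep '[-0.1,0,0,2,0, -0.1,0,0,3.5,0, -0.1,0,0,3.5,0]'
```

```text
time: 27.0
tool_pos: [464.8, 216.2, 129.7]
ee_rot: [-0.0, 0.707, 0.707, -0.0]
ft_force: [-0.5, 0.3, 0.2]
width: 38.6
```

```bash
python3 -m creep '[-0.1,0,0,1.5,0, -0.1,0,0,3,0, -0.1,0,0,3,0]'
```

```text
time: 27.38
tool_pos: [464.9, 216.4, 126.8]
ee_rot: [-0.0, 0.707, 0.707, 0.0]
ft_force: [-0.2, 0.5, 2.5]
width: 38.6
```

```bash
python3 -m creep '[-0.1,0,0,1,0, -0.1,0,0,2,0, -0.1,0,0,2,0]'
```

```text
time: 27.75
tool_pos: [465.1, 216.6, 126.5]
ee_rot: [-0.0, 0.707, 0.707, 0.001]
ft_force: [-4.8, 1.0, 29.0]
width: 38.3
```

```bash
python3 -m creep '[-0.1,0,0,1,0, -0.1,0,0,2,0, -0.1,0,0,2,0]'
```

```text
time: 28.12
tool_pos: [465.3, 216.7, 126.2]
ee_rot: [-0.001, 0.707, 0.707, 0.002]
ft_force: [-9.6, -1.5, 56.8]
width: 38.5
```

```bash
python3 -m creep '[-0.1,0,0,-5,0, -0.1,0,0,-20,0, 0.3,0,0,-60,0, 0.3,0,0,-90,0, 0.3,-60,0,-90,0, 0.3,-60,0,-90,0, 0.3,-60,0,-90,0]'
python3 - <<'E'
from h import *
from workcell import r
s=r.observe(); c=r.calibration("wrist"); x,y,z=s["tool_pos"]; print(s["time"],s["tool_pos"],s["ft_force"],s["width"])
im=r.get_image("wrist"); cv2.imwrite("pics/w25.png",im)
p=plan(c,im,106,415,515,160,275,6.5)
cv2.imwrite("pics/pl25.png",cv2.convertScaleAbs(p,alpha=1.2))
f=r.get_image("scene");cv2.imwrite("pics/sf.png",f)
cv2.imwrite("pics/s25.png",cv2.resize(f[130:200,290:345],None,fx=10,fy=8.5,interpolation=2))
cv2.imwrite("pics/tf.png",r.get_image("top"))
sc=r.calibration("scene"); a=np.linspace(0,2*np.pi,200)
for x,y,z,R in((463.7,216.4,0,32),(463.7,216.4,70,36.5),(464,216.4,88,30),(464,216.4,106,24),(464,216.4,110,24)):
    q=np.array([proj(sc,[x+R*np.cos(t),y+R*np.sin(t),z])-[290,130] for t in a])*[10,8.5]; print(z,q.min(0),q.max(0))
E
```

```text
time: 29.0
tool_pos: [465.0, 156.1, 213.0]
ee_rot: [-0.0, 0.707, 0.707, 0.0]
ft_force: [-0.3, 0.7, 0.0]
width: 55.5
29.0 [464.9623835  156.13149034 213.04482145] [-0.26635029  0.68773386  0.02070875] 55.490370282104465
0 [113.81806183 376.79723572] [336.18430326 487.59071903]
70 [109.271519   199.50670756] [373.21667202 321.47115454]
88 [136.28169994 164.3143399 ] [355.53373933 263.48971411]
106 [161.61277814 126.80261049] [338.86305243 205.20308592]
110 [162.40465248 116.21979129] [340.07548556 194.40708217]
```

View pics/pl25.png

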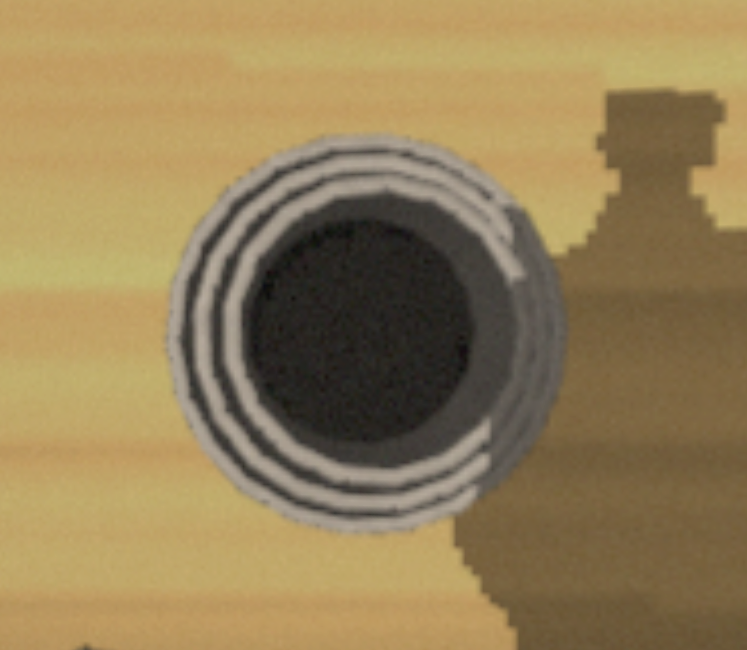

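View pics/s25.png

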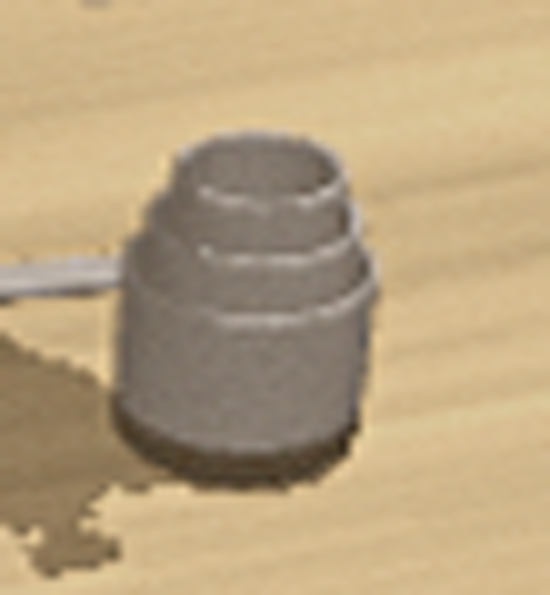

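View pics/tf.png

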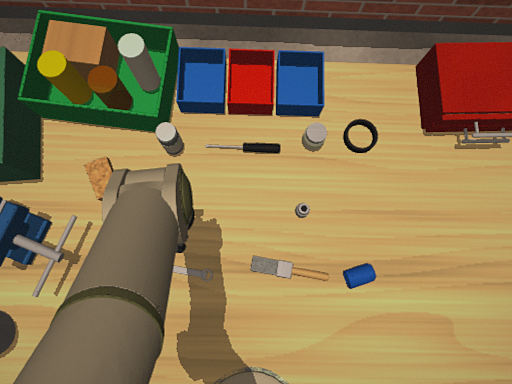

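In the scene crop the rim fronts are at rows 325, 265 and 208, against 321, 263 and 205 predicted for fully seated cups. The base is at 488, against 488. So both 18 mm steps hold to about 1 mm. The plan view shows three concentric rings, and the top view shows the bystanders in place. Handing in.

```bash
python3 - <<'E'
from workcell import r
print(r.hand_in()); print(r.observe()["time"])
E
```

```text
the job is handed in; nothing more can be done
None
the job is handed in; nothing more can be done
```

The three cups are nested upright where the large cup stood, and the job was handed in at about 29 s of the 72 s allowed. It reported no verdict.

- **Medium cup:** I set it in the large cup and pressed it home with the fingers on its rim. The force rose to about 59 N as the fingers stopped advancing. During that press the tool slid about 6 mm sideways, but the later views showed the cups still in place.
- **Small cup:** I gripped the grey lying cup near its mouth, leaving the blue look-alike alone, and loosened the grip until the foot swung down and the cup stood upright. I then regripped it, lowered it into the medium cup and pressed until it stopped firmly (about 57 N).

**Last checks:**
- **Seating:** The three rims sit at the heights expected when fully seated, with both 18 mm steps right to about 1 mm. This was judged only from the scene view and the firm stops.
- **Alignment:** The rims look concentric from above.
- **Large cup:** It stayed within about 1 mm of where I first measured it.
- **Bystanders:** Those I could see in the top view were unmoved. The arm hid part of the wrench and block there.
- **Gripper:** It was clear of everything.

The wrist camera read cup diameters about 2% small, within its stated calibration error. No check failed.

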